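# Open the dry jar under the magnifier lamp and rack the tall vial

### The arm

A 6-joint arm with a two-finger parallel gripper is mounted at the origin on the work surface. World frame = base frame: x ahead of the robot, y to its left, z up, the work surface at z = 0. Lengths are in m, angles in rad, forces in N, time in s.
With the tool pointing down it reaches from about 0.35 to 0.975 m from the base axis. Payload 17.4 kg.
Tool frame: the origin (TCP) lies between the finger pads; the fingertips stand 25 mm ahead of it and the grasp point (between the pads) lies 6 mm ahead of it; z points along the fingers, y is the line along which they close (so a half turn about z gives the same grasp; the last joint's range is limited). The gripper opens to 85 mm and grips with 20 to 120 N. Pads are 22 mm wide; open, the fingers measure 114 mm over their backs; the gripper's body (76 mm by 85 mm) begins 54 mm behind the grasp point. The pads swing forward as they close: fully open they stand 13 mm farther back than shut.
Start: joints at [1.093, 0.116, 1.442, -0, 1.584, -0.038], TCP at [0.287, 0.611, 0.224] pointing down, gripper open.
Joint ranges: [-2.83, 2.83], [-0.83, 2.19], [0.07, 2.5], [-1.14, 4.28], [0.01, 3], [-2.97, 2.97]. Speed limits (rad/s): [1.89, 1.89, 2.22, 3.14, 3.14, 3.14].

### API

Orientations are given as a unit quaternion [w, x, y, z].
In Python, from station import sensors, vision, env gives the robot as it stands. The module is installed in compiled form; this text tells all that it offers.
- The arm moves only by the tool servo_tool, never from a script. Its argument "commands" is a list of rows, each a list of 6 numbers: the shift along the tool's x, y, z normalised to -1 to 1, where 1 is 0.2 m, then the turn, a rotation vector about the tool's x, y, z normalised to -1 to 1, where 1 is 120 degrees. In form: [[x, y, z, ax, ay, az], ...]. A call has 1 to 8 rows; each row is the pose to reach, as a shift and turn from the pose commanded when the call began, along the tool's axes at that moment; what a row does not reach only later rows make up. A row lasts 1/10 s, in which the tool goes at most 50 mm and 8.59 degrees, less where a joint would pass 70% of its speed; a pose out of reach is approached as far as the arm can. A call with a number of a shift or a turn outside -1 to 1 is refused whole. A call with a gripper value outside its range is refused whole. "hand" is the opening, from 0 (shut) to 1 (fully open), set as the call begins (left out, the last holds). The fingers move at their own pace and stop on an object; the grip force is fixed at half the most. Time passes only in rows, so rows that repeat a pose let the fingers close. It gives the time, the measured TCP pose, the force, the opening and the grip force at its end, in the units of the state.
- sensors.get_obs(): the state, without advancing time (a new reading comes with each control period).
- vision.read_camera(name): name is "side" or "top"; returns a dict with "color" (420x560x3 uint8, red, green, blue), "mtx" (3x3 intrinsics, pixels), "D" ([k1, k2, p1, p2, k3] as OpenCV has them; the pictures are not rectified), "extrinsics" (4x4, takes a point from world to camera coordinates). Camera axes: x right, y down, z forward; pixel columns grow to the right and rows downward; lengths in m; the calibration is good to about 2 mm. A picture is of the moment at which its call begins. There is no depth.
- env.finish_job(): hands the job in; it is judged then, once.
The state is a dict: "time_s": time; "qpos": joint angles; "qd": joint speeds; "joint_torque": joint torques, N m; "eef_pos": TCP position; "eef_rot": TCP orientation; "force": force on the tool from outside, world axes, zero at the start; "wrist_torque": the same for the moment, N m; "width": finger opening in m; "finger_force": force on a finger pad.
Only numpy, scipy, OpenCV 4.12 (cv2) and the standard library are available. Lean on these libraries where they do the work, as an engineer would, in place of code of your own. Each camera call takes 0.05 s, during which the arm holds its last target. There are 200 camera calls.

### The job

Lift the lid off the desiccator jar by its knob, working in from the side without touching the magnifier lamp that hangs over it, and lower the lid gently, rim down, onto a clear part of the bench mat, letting go of the knob only once you feel the lid rest on the mat. Then take the taller of the two vials out of the jar and stand it fully home in a free hole of the vial rack. Leave the short vials where they stand and do not disturb anything else on the bench.

Things in the scene. Friction and masses are not known exactly. Their poses are not given: they have to be found in the camera images.
- jar: White plastic desiccator base, fixed: a round bowl 152 mm across and 85 mm high, topped by a flat flange 180 mm across with a mouth of 144 mm. Origin at the centre of its underside, z up; its +x axis points towards the lamp (the side where its small tap is). The lid lies loose on the flange, 85 mm above the origin.
- insert (a point): Centre of the top of the white vial block inside the jar, 57 mm above the jar's origin (28 mm below the flange). The block is 56 mm along the jar's x, 104 mm along its y, with two sockets 27 mm across and 20 mm deep at y = +30 and -30 mm. The tall vial stands in one, a short vial in the other.
- lid: Clear domed lid, 0.3 to 0.5 kg, 180 mm across its flat rim, 98 mm high with its knob; origin at the centre of the rim's underside, z up. The dome's top is 58 mm above the origin. The tall vial stands 32 mm up into the hollow, which leaves it about 20 mm all round: lift straight up by 40 mm or more before going sideways.
- knob (a point): Point on the lid's axis at the height to grip, 84 mm above the lid's origin: middle of the round upright grey knob, 34 mm across, from 70 to 98 mm above the lid's origin, on a thinner neck.
- tall_vial: The taller vial: clear glass cylinder 24 mm across, 80 mm high with its black cap (top 18 mm), about 35 g, upright in the jar under the lid, its top 32 mm above the jar's flange; origin at the centre of its foot, z up.
- short_vial: The same kind of vial but 55 mm high, in the jar's other socket, 60 mm from the tall one, its top 7 mm above the flange; origin at the centre of its foot. To be left there.
- rack: White vial rack fixed on the mat, 50 mm along its x, 166 mm along its y, 45 mm high; origin at the centre of its underside, z up. Three holes 27 mm across and 30 mm deep (floors 15 mm above the origin) in a row along y, 56 mm apart.
- rack_hole0 (a point): Centre of the rack's hole at its y = -56 mm, at the mouth (45 mm above the rack's origin); taken by a short vial.
- rack_hole1 (a point): Centre of the rack's middle hole, at the mouth; free.
- rack_hole2 (a point): Centre of the rack's hole at its y = +56 mm, at the mouth; free.
- rack_vial: A short vial (24 mm across, 55 mm high) standing in hole 0 of the rack; origin at the centre of its foot. To be left there.
- lamp: White magnifier lamp, fixed, not to be touched: a round foot 170 mm across and 32 mm high standing on the mat beyond the jar, and an 18 mm thick gooseneck rising from it to 0.39 m and over to a flat round head. Origin on the mat straight below the head's centre; the foot's centre lies 220 mm from it along its +x axis, away from the jar.
- lamp_head (a point): Centre of the underside of the lamp's level head, 0.32 m up: 210 mm across, 34 mm thick. Its near edge ends 5 to 25 mm from the knob's axis on the jar's +x side, 150 mm above the knob's middle: no room for a gripper upright over knob or vials, but room for one leaning back 30 to 45 degrees, away from the lamp.
- mat: Thin dark blue-grey bench mat, fixed, 640 mm along x and 1160 mm along y, 2 mm thick, origin under its centre; everything named here stands on it.
- meter: Grey multimeter lying on the mat, 88 x 180 x 40 mm (long along its y); origin at the centre of its underside. To be left alone.
- spool: Spool of solder standing on the mat, 60 mm across, 46 mm high; origin at the centre of its underside. To be left alone.
- driver: Screwdriver lying on the mat, 170 mm long along its x and 26 mm thick; origin under its middle. To be left alone.
Mind the look-alikes: they are no part of the job. What is shaped like the lid but green or yellow is not meant.

How it is judged:
On the way, in this order (a step that is already met when the one before it is completed fails the run):
1. the lid is lifted clear of the jar by the fingers (z of lid in the frame of jar above 0.11 m and contact force between the fingers and lid above 2 N), for 0.2 s.
2. the lid rests on the mat while the fingers still hold it (contact force between lid and mat above 2.5 N and contact force between the fingers and lid above 2 N and angle between lid's own z axis and vertical below 0.12 rad), for 0.15 s.
3. the tall vial is lifted out of the jar (z of tall_vial in the frame of jar above 0.06 m and contact force between the fingers and tall_vial above 1 N), for 0.1 s.
At the end, for the whole second after the job is handed in: Lid at rest on the mat, rim down, within 4 mm and 3 degrees of flat. Tall vial at rest in a free rack hole, upright within 7 degrees, within 5 mm of the hole's axis and 4 mm of its floor. Short vials still within 10 mm of where they stood, upright (z of lid in the frame of mat below 0.006 m and angle between lid's own z axis and vertical below 0.05 rad and linear speed of each of lid, tall_vial below 0.02 m/s and contact force between lid and mat above 1 N and (horizontal distance between tall_vial and rack_hole1 below 0.005 m or horizontal distance between tall_vial and rack_hole2 below 0.005 m) and z of tall_vial in the frame of rack below 0.019 m and angle between tall_vial's own z axis and vertical below 0.12 rad and distance of each of short_vial, rack_vial from where it was at the start of the episode below 0.01 m and angle between each of short_vial, rack_vial's own z axis and vertical below 0.15 rad); the robot touches nothing.
It fails at once if the magnifier lamp is touched (contact force between lamp and anything else above 1.5 N).
It fails at once if the lid is banged or pressed hard on the mat (over 70 N) (contact force between lid and mat above 70 N).
It fails at once if a bystander is pushed more than 20 mm (distance of any of meter, spool, driver from where it was at the start of the episode above 0.02 m).
It fails at once if a short vial is knocked over or out of its place (distance of any of short_vial, rack_vial from where it was at the start of the episode above 0.02 m).
It also fails if it takes over 56 s, if anything falls off the work surface, if the arm or the gripper's body presses on something with over 40 N, if the wrist force passes 120 N, or if a joint passes its speed limit or range.

## Working session

There is one attempt and no reset: what is moved stays moved. The work goes in short steps, Python scripts to look and compute and a tool call to move; the robot and the scene stay as the last step left them, time stands still between calls to the robot, and variables do not carry over. Pictures are saved under pics/ and viewed, at most 10 in all, crops included, and the job is handed in when it is done.

Besides the shell and the picture viewer there is one more tool, called as a command line: name --pt "numbers of a row" for each row, then --argument value for the rest. servo_tool: Moves the arm, as the interface text tells. Its arguments: {"type":"object","properties":{"commands":{"type":"array"},"hand":{"type":"number"}},"required":["commands"]}

```bash
mkdir -p pics; python3 - <<'E'
from station import sensors, vision, env
import cv2,numpy as np
o=sensors.get_obs();print({k:np.round(v,3).tolist() for k,v in o.items()})
for n in("side","top"):
    c=vision.read_camera(n);cv2.imwrite(f"pics/{n}0.png",c["color"][:,:,::-1])
    np.savez(f"{n}0.npz",**c)
    E=np.array(c["extrinsics"]);print(n,np.round(c["mtx"],1).tolist(),np.round(c["D"],3),"pos",-E[:3,:3].T@E[:3,3],"fwd",E[2,:3],"right",E[0,:3])
E
```

```text
{'time_s': 0.0, 'qpos': [1.093, 0.116, 1.442, 0.0, 1.584, -0.038], 'qd': [0.002, -0.002, -0.0, 0.0, 0.001, 0.001], 'joint_torque': [-0.001, -73.194, -63.251, -0.0, 0.006, -0.0], 'eef_pos': [0.287, 0.611, 0.223], 'eef_rot': [-0.0, 0.218, 0.976, -0.001], 'force': [-0.858, 0.479, 0.171], 'wrist_torque': [-0.024, -0.063, -0.013], 'finger_force': 0.0, 'width': 0.085}
side [[389.8, 0.0, 281.5], [0.0, 389.8, 207.4], [0.0, 0.0, 1.0]] [-0.109  0.     0.     0.     0.   ] pos [ 0.245597   -0.68992519  0.97020527] fwd [ 0.18150064  0.67088823 -0.71900383] right [ 0.96301145 -0.26933523 -0.00821503]
top [[400.2, 0.0, 282.2], [0.0, 400.2, 213.2], [0.0, 0.0, 1.0]] [-0.109  0.     0.     0.     0.   ] pos [0.20778449 0.02855161 1.50468496] fwd [ 0.18332072  0.00536824 -0.9830385 ] right [-0.02261436 -0.99969743 -0.00967642]
```

View pics/side0.png

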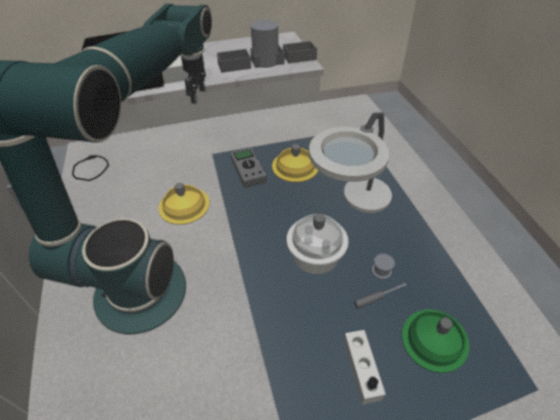

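View pics/top0.png

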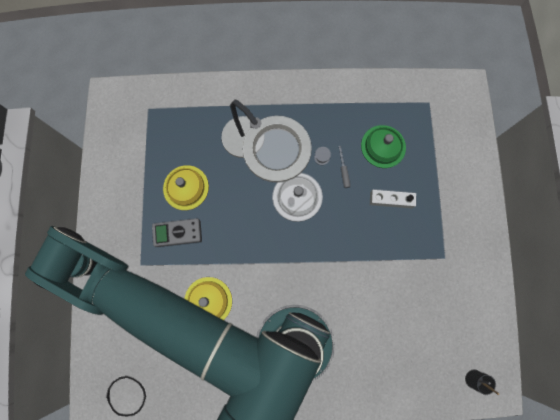

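Side view: jar with clear lid at about (317,240), knob (320,221), lamp head (349,152), rack (365,365) with its vial at (373,383). Top view: knob (299,191), lamp head (277,148), rack (395,198) with its vial at (410,198). I'll make an enlarged composite.

```bash
cat > h.py <<'E'
import numpy as np,cv2
def load(f): return dict(np.load(f))
def ray(c,uv):
    p=cv2.undistortPoints(np.array([[uv]],float),c["mtx"],c["D"])[0,0]
    E=c["extrinsics"];R=E[:3,:3];d=R.T@np.array([p[0],p[1],1]);return -R.T@E[:3,3],d/np.linalg.norm(d)
def onz(c,uv,z):
    o,d=ray(c,uv);return o+d*(z-o[2])/d[2]
def tri(ca,a,cb,b):
    o1,d1=ray(ca,a);o2,d2=ray(cb,b)
    s=np.linalg.lstsq(np.c_[d1,-d2],o2-o1,rcond=None)[0]
    p,q=o1+s[0]*d1,o2+s[1]*d2;return (p+q)/2,np.linalg.norm(p-q)
def proj(c,P):
    E=c["extrinsics"];return cv2.projectPoints(np.array(P,float).reshape(-1,3),cv2.Rodrigues(E[:3,:3])[0],E[:3,3],c["mtx"],c["D"])[0][:,0]
def crop(c,x,y,w,h,s): return cv2.resize(c["color"][y:y+h,x:x+w,::-1],None,fx=s,fy=s,interpolation=cv2.INTER_CUBIC)
E
python3 - <<'E'
from h import *
s,t=load("side0.npz"),load("top0.npz")
# 4 panels 80x60 at 5x -> 400x300
a=np.hstack([crop(s,277,200,80,60,5),crop(t,260,165,80,60,5)])
b=np.hstack([crop(s,325,325,80,80,4)[:300,:],np.zeros((300,0,3),np.uint8)])
b=cv2.copyMakeBorder(b,0,0,0,400-b.shape[1],cv2.BORDER_CONSTANT)
b=np.hstack([b,crop(t,355,168,80,60,5)])
cv2.imwrite("pics/comp0.png",np.vstack([a,b]))
E
```

```text
(no output)
```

View pics/comp0.png

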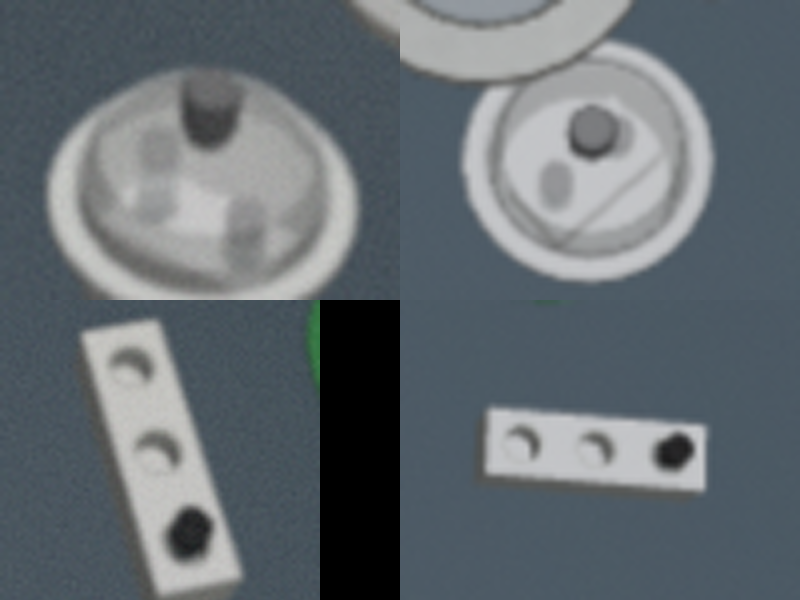

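Composite: knob top at side (319.4,216.4) and top (298.6,190.5). Two dark caps are visible through the lid, at side (308,231) and (326,243). Rack holes 1 and 2 are empty, and hole 0 holds the black-capped vial.

```bash
python3 - <<'E'
from h import *
from scipy.optimize import least_squares
C={"s":load("side0.npz"),"t":load("top0.npz")}
s,t=C["s"],C["t"]
def p2u(X,Y,x0,y0,k): return ((X+.5)/k-.5+x0,(Y+.5)/k-.5+y0)
kt=tri(s,p2u(212,82,277,200,5),t,p2u(192,126,260,165,5));print("knob top",np.round(kt[0],4),kt[1])
print("knob top onz .185",onz(s,p2u(212,82,277,200,5),.185),onz(t,p2u(192,126,260,165,5),.185))
for n,c,box in(("s",s,(325,325,80,80)),("t",t,(355,168,80,60))):
    x,y,w,h=box;g=cv2.cvtColor(c["color"],cv2.COLOR_RGB2HSV)[y:y+h,x:x+w]
    m=((g[...,2]>150)&(g[...,1]<45)).astype(np.uint8)
    cs,_=cv2.findContours(m,cv2.RETR_EXTERNAL,cv2.CHAIN_APPROX_NONE);k=max(cs,key=cv2.contourArea)[:,0]
    P=np.array([onz(c,(u+x,v+y),.047)[:2] for u,v in k],np.float32)
    r=cv2.minAreaRect(P*1000);print(n,"rack",np.round(r[0],1),np.round(r[1],1),r[2])
# rack cap
for n,c,box in(("s",s,(350,370,50,40)),("t",t,(400,185,25,25))):
    x,y,w,h=box;g=c["color"][y:y+h,x:x+w].max(2);m=(g<60)
    v,u=np.nonzero(m);print(n,"cap px",u.mean()+x,v.mean()+y,m.sum())
# flange circle
for n,c,box,cen in(("s",s,(280,205,75,75),(318,240)),("t",t,(265,165,70,65),(298,197))):
    x,y,w,h=box;hs=cv2.cvtColor(c["color"],cv2.COLOR_RGB2HSV)
    # radial outermost edges white->mat
    val=hs[...,2].astype(float);pts=[]
    g=cv2.GaussianBlur(val,(0,0),.7)
    for a in np.radians(np.arange(0,360,5)):
        rr=np.arange(16,42,.25);uu=cen[0]+rr*np.cos(a);vv=cen[1]+rr*np.sin(a)
        pr=cv2.remap(g.astype(np.float32),uu.astype(np.float32)[None],vv.astype(np.float32)[None],1)[0]
        i=np.nonzero((pr[:-1]>=150)&(pr[1:]<150))[0]
        if len(i): pts.append((uu[i[-1]],vv[i[-1]],np.degrees(a)))
    for z in(.087,.092):
        P=np.array([onz(c,q[:2],z)[:2] for q in pts])
        keep=np.ones(len(P),bool)
        if n=="s": keep=np.array([not(20<q[2]<160) for q in pts]) # wall below
        f=lambda b:np.hypot(*(P[keep]-b[:2]).T)-b[2]
        q=least_squares(f,[*P.mean(0),.09],loss="soft_l1",f_scale=.002);print(n,z,np.round(q.x,4),np.round(np.median(abs(q.fun)),4),keep.sum())
# lamp head: white outline in both
for n,c,uv in(("s",s,(349,152)),("t",t,(277,148))):
    print(n,onz(c,uv,.354))
print("tri lamp",tri(s,(349,152),t,(277,148)))
E
```

```text
knob top [ 0.5327 -0.0197  0.1878] 0.00031057387202428473
knob top onz .185 [ 0.53392925 -0.01725503  0.185     ] [ 0.53327045 -0.01974308  0.185     ]
s rack [ 530.1 -384.6] [166.2  50. ] 84.33255767822266
t rack [ 529.7 -383.3] [164.3  50.2] 84.1210708618164
s cap px 372.02666666666664 382.92 75
t cap px 409.4 197.96 25
s 0.087 [ 0.5321 -0.0229  0.0885] 0.0026 36
s 0.092 [ 0.5304 -0.0267  0.088 ] 0.0026 36
t 0.087 [ 0.5347 -0.0189  0.09  ] 0.0005 72
t 0.092 [ 0.5336 -0.0187  0.0897] 0.0005 72
s [0.62039635 0.02721923 0.354     ]
t [0.62337806 0.0459452  0.354     ]
tri lamp (array([0.62976762, 0.0460982 , 0.33770119]), np.float64(0.0009652028352543523))
```

```bash
cat >> h.py <<'E'
from scipy.spatial.transform import Rotation as Ro
def tool(phi,th,sgn=-1):
    z=np.array([np.sin(th)*np.cos(phi),np.sin(th)*np.sin(phi),-np.cos(th)])
    y=sgn*np.array([-np.sin(phi),np.cos(phi),0]);x=np.cross(y,z);return np.c_[x,y,z]
def cur():
    from station import sensors
    o=sensors.get_obs();q=o["eef_rot"];return o,np.array(o["eef_pos"]),Ro.from_quat([q[1],q[2],q[3],q[0]])
def rel(grasp,R):
    "normalised command to bring grasp point (TCP+6mm z) to grasp with orientation R, plus the current state"
    o,p,r=cur();t=np.array(grasp)-.006*R[:,2]
    return np.round(np.r_[r.inv().apply(t-p)/.2,(r.inv()*Ro.from_matrix(R)).as_rotvec()/np.radians(120)],4).tolist()
E
python3 - <<'E'
from h import *
from scipy.optimize import least_squares
s,t=load("side0.npz"),load("top0.npz")
for n,uv in(("mat",(148,108)),("mat",(430,103)),("mat",(442,258)),("mat",(141,264)),("meterR",(200,240)),("driver",(348,186)),("foot",(240,138)),("mid",(300,261))): print(n,np.round(onz(t,uv,.002)[:2],3))
g=cv2.GaussianBlur(t["color"].max(2).astype(np.float32),(0,0),.7);pts=[]
cen=(277,148)
for a in np.radians(np.arange(0,360,6)):
    if 15<np.degrees(a)<100: continue
    rr=np.arange(26,45,.25,dtype=np.float32);pr=cv2.remap(g,(cen[0]+rr*np.cos(a)).astype(np.float32)[None],(cen[1]+rr*np.sin(a)).astype(np.float32)[None],1)[0]
    i=np.nonzero((pr[:-1]>=135)&(pr[1:]<135))[0]
    if len(i): pts.append((cen[0]+rr[i[0]]*np.cos(a),cen[1]+rr[i[0]]*np.sin(a)))
P=np.array([onz(t,q,.345)[:2] for q in pts]);q=least_squares(lambda b:np.hypot(*(P-b[:2]).T)-b[2],[.62,.045,.105],loss="soft_l1",f_scale=.002)
print("lamp",q.x,np.median(abs(q.fun)));L=q.x[:2];d=L-[.5335,-.0187];print("phi",np.degrees(np.arctan2(d[1],d[0])),"gap",np.hypot(*d)-.105)
R=tool(np.radians(35),np.radians(40));print(R.round(3))
K=np.array([.5335,-.0187,.173])
print("pre",rel(K-.13*R[:,2],R))
E
```

```text
mat [0.942 0.579]
mat [ 0.934 -0.582]
mat [ 0.3   -0.566]
mat [0.305 0.578]
meterR [0.392 0.351]
driver [ 0.589 -0.221]
foot [0.797 0.198]
mid [ 0.304 -0.026]
lamp [0.62897999 0.04770158 0.10438429] 0.00027418454858335606
phi 34.8166892652683 gap 0.011299603446558712
[[ 0.628  0.574  0.527]
 [ 0.439 -0.819  0.369]
 [ 0.643 -0.    -0.766]]
pre [-2.2362, -2.7027, -0.2691, -0.3464, 0.2011, 0.9507]
```

servo_tool --pt "-0.75 -0.9 -0.1 0 0 0" --pt "-0.75 -0.9 -0.1 0 0 0" --pt "-0.75 -0.9 -0.1 0 0 0" --pt "-0.75 -0.9 -0.1 0 0 0" --pt "-0.75 -0.9 -0.1 0 0 0" --pt "-0.75 -0.9 -0.1 0 0 0" --hand 0.7

```text
time_s: 0.7
eef_pos: [0.3474, 0.3811, 0.2444]
eef_rot: [0.001, 0.22, 0.976, 0.0]
force: [0.2, 0.6, -0.2]
width: 0.0594
finger_force: 0.0
```

servo_tool --pt "-0.75 -0.9 -0.1 0 0 0" --pt "-0.75 -0.9 -0.1 0 0 0" --pt "-0.75 -0.9 -0.1 0 0 0" --pt "-0.75 -0.9 -0.1 0 0 0" --pt "-0.75 -0.9 -0.1 0 0 0" --pt "-0.75 -0.9 -0.1 0 0 0"

```text
time_s: 1.3
eef_pos: [0.4064, 0.1546, 0.2639]
eef_rot: [0.0, 0.22, 0.975, -0.0]
force: [-0.8, -0.1, -0.1]
width: 0.0601
finger_force: 0.0
```

```bash
python3 - <<'E'
from h import *
o,p,r=cur();print(p,o["qpos"].round(2) if hasattr(o["qpos"],"round") else o["qpos"],r.as_matrix().round(3).tolist())
R=tool(np.radians(35),np.radians(40));K=np.array([.5335,-.0187,.173])
print("pre",rel(K-.13*R[:,2],R))
E
```

```text
[0.40642056 0.15462223 0.26386584] [ 0.31 -0.43  1.86 -0.    1.71 -0.82] [[-0.903, 0.429, 0.001], [0.429, 0.903, -0.0], [-0.001, -0.0, -1.0]]
pre [-0.7301, -0.8901, -0.0659, -0.345, 0.2014, 0.9492]
```

servo_tool --pt "0 0 0 -0.1725 0.1007 0.4746" --pt "0 0 0 -0.1725 0.1007 0.4746" --pt "0 0 0 -0.1725 0.1007 0.4746" --pt "0 0 0 -0.1725 0.1007 0.4746" --pt "0 0 0 -0.1725 0.1007 0.4746" --pt "0 0 0 -0.1725 0.1007 0.4746" --pt "0 0 0 -0.1725 0.1007 0.4746" --pt "0 0 0 -0.1725 0.1007 0.4746"

```text
time_s: 2.1
eef_pos: [0.4052, 0.1577, 0.2631]
eef_rot: [-0.061, 0.65, 0.733, 0.19]
force: [-0.2, -0.1, -1.0]
width: 0.0603
finger_force: 0.0
```

servo_tool --pt "0 0 0 -0.1725 0.1007 0.4746" --pt "0 0 0 -0.1725 0.1007 0.4746" --pt "0 0 0 -0.1725 0.1007 0.4746" --pt "0 0 0 -0.1725 0.1007 0.4746" --pt "0 0 0 -0.1725 0.1007 0.4746" --pt "0 0 0 -0.1725 0.1007 0.4746" --pt "0 0 0 -0.1725 0.1007 0.4746" --pt "0 0 0 -0.1725 0.1007 0.4746"

```text
time_s: 2.9
eef_pos: [0.4328, 0.1634, 0.2651]
eef_rot: [-0.106, 0.898, 0.286, 0.317]
force: [0.5, 0.5, 0.1]
width: 0.0596
finger_force: 0.0
```

```bash
python3 - <<'E'
from h import *
o,p,r=cur();print(p,np.round(o["qpos"],2),r.as_matrix().round(3).tolist())
R=tool(np.radians(35),np.radians(40));K=np.array([.5335,-.0187,.173])
print("pre",rel(K-.13*R[:,2],R))
E
```

```text
[0.43284572 0.16341788 0.26508191] [ 0.1  -0.83  2.19  0.35  1.19  1.02] [[0.636, 0.581, 0.509], [0.447, -0.814, 0.371], [0.63, -0.009, -0.777]]
pre [-0.3882, 1.0293, -0.404, -0.0057, 0.008, 0.0006]
```

servo_tool --pt "-0.38 0.98 -0.4 0 0 0" --pt "-0.38 0.98 -0.4 0 0 0" --pt "-0.38 0.98 -0.4 0 0 0" --pt "-0.38 0.98 -0.4 0 0 0" --pt "-0.38 0.98 -0.4 0 0 0" --pt "-0.38 0.98 -0.4 0 0 0" --pt "-0.38 0.98 -0.4 0 0 0"

```text
time_s: 3.6
eef_pos: [0.458, -0.0621, 0.2775]
eef_rot: [-0.106, 0.898, 0.286, 0.317]
force: [0.2, -0.0, -0.9]
width: 0.0598
finger_force: 0.0
```

```bash
python3 - <<'E'
from h import *
from station import vision
o,p,r=cur();print(p,np.round(o["qpos"],2),r.as_matrix().round(3).tolist())
R=tool(np.radians(35),np.radians(40));K=np.array([.5335,-.0187,.173])
for d in(.13,.06,0): print(d,rel(K-d*R[:,2],R))
a=[]
for n in("side","top"):
    c=vision.read_camera(n);np.savez(n+"1.npz",**c);u,v=proj(c,K)[0];print(n,u,v)
    a.append(crop(c,int(u)-50,int(v)-40,100,80,4))
cv2.imwrite("pics/pre.png",np.hstack(a))
E
```

```text
[ 0.45797534 -0.06211473  0.27752089] [-0.58 -0.64  2.08  0.64  1.46  0.38] [[0.636, 0.581, 0.508], [0.447, -0.814, 0.371], [0.629, -0.009, -0.777]]
0.13 [-0.0037, 0.0388, -0.0012, -0.0059, 0.0085, 0.0007]
0.06 [0.0026, 0.0431, 0.3487, -0.0059, 0.0085, 0.0007]
0 [0.0079, 0.0468, 0.6486, -0.0059, 0.0085, 0.0007]
side 318.76112592192646 219.34993015922808
top 297.5912050771911 190.585373391128
```

View pics/pre.png

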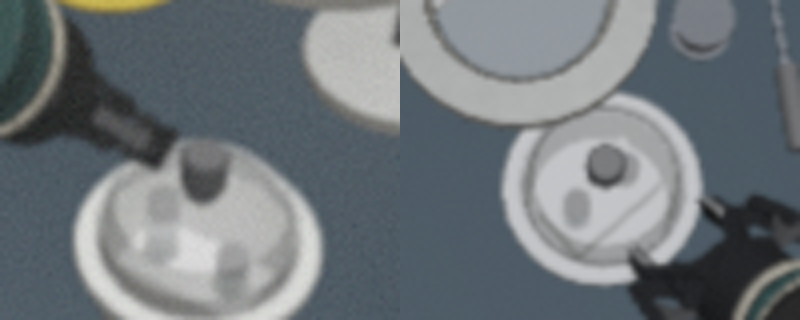

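Both panels show the open fingers in line with the knob (side panel (205,165), top panel (606,165)), well clear of the lamp. Going in.

servo_tool --pt "0 0.04 0.1 -0.006 0.0085 0.001" --pt "0.002 0.042 0.25 -0.006 0.0085 0.001" --pt "0.003 0.043 0.35 -0.006 0.0085 0.001" --pt "0.005 0.045 0.45 -0.006 0.0085 0.001" --pt "0.006 0.046 0.55 -0.006 0.0085 0.001" --pt "0.008 0.047 0.62 -0.006 0.0085 0.001" --pt "0.008 0.047 0.648 -0.006 0.0085 0.001" --pt "0.008 0.047 0.648 -0.006 0.0085 0.001"

```text
time_s: 4.5
eef_pos: [0.5299, -0.0178, 0.1781]
eef_rot: [-0.103, 0.896, 0.284, 0.327]
force: [0.0, 0.3, -0.5]
width: 0.0597
finger_force: 0.0
```

servo_tool --pt "0 0 0 0 0 0" --pt "0 0 0 0 0 0" --pt "0 0 0 0 0 0" --pt "0 0 0 0 0 0" --pt "0 0 0 0 0 0" --hand 0.0

```text
time_s: 5.0
eef_pos: [0.5306, -0.0204, 0.1809]
eef_rot: [-0.102, 0.896, 0.282, 0.328]
force: [-10.2, -4.8, 15.3]
width: 0.0002
finger_force: 9.6
```

```bash
python3 - <<'E'
from h import *
o,p,r=cur();m=r.as_matrix();print(p+.006*m[:,2],np.round(o["qpos"],2),m.round(3).tolist(),o["force"],o["width"],o["finger_force"])
R=tool(np.radians(35),np.radians(40))
print("up60",r.inv().apply([0,0,.06])/.2)
E
```

```text
[ 0.5338159  -0.01816385  0.17635927] [-0.4  -0.49  2.15  0.64  1.15  0.39] [[0.625, 0.573, 0.531], [0.439, -0.82, 0.368], [0.646, 0.004, -0.764]] [-10.15728127  -4.81377676  15.32982051] 0.0002122977871081609 9.594439070206136
up60 [ 0.19368229  0.00105607 -0.22909835]
```

The fingers shut fully without the knob between them. I need to look.

```bash
python3 - <<'E'
from h import *
from station import vision
o,p,r=cur();K=np.array([.5335,-.0187,.173]);a=[];G=p+.006*r.as_matrix()[:,2];T=p+.025*r.as_matrix()[:,2]
for n in("side","top"):
    c=vision.read_camera(n);np.savez(n+"2.npz",**c);u,v=proj(c,K)[0]
    print(n,(proj(c,[K,G,T])-[int(u)-40,int(v)-40])*5)
    a.append(crop(c,int(u)-40,int(v)-40,80,80,5))
cv2.imwrite("pics/miss.png",np.hstack(a))
E
```

```text
side [[203.80562961 201.7496508 ]
 [204.39412199 196.84278176]
 [215.64955716 201.78540166]]
top [[202.95602539 202.92686696]
 [202.29532863 201.32224589]
 [191.16715819 192.40611243]]
```

View pics/miss.png

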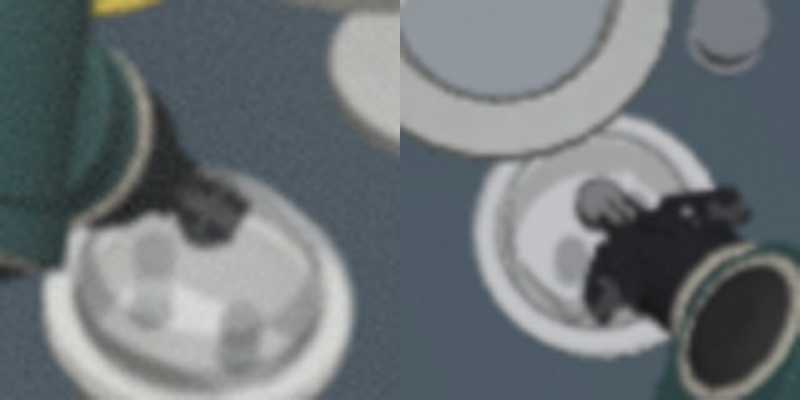

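The shut fingers overlie the knob in both panels (top ~(605,200), side ~(213,205)). I'll check my TCP geometry against the pre-grasp picture and zoom in.

```bash
python3 - <<'E'
from h import *
p=np.array([.458,-.0621,.2775]);m=np.array([[0.636,.581,.508],[.447,-.814,.371],[.629,-.009,-.777]])
K=np.array([.5335,-.0187,.173])
for n in("side","top"):
    c=load(n+"1.npz");u,v=proj(c,K)[0]
    for f in(.012,.025): print(n,f,((proj(c,[p+s*.03*m[:,1]+f*m[:,2] for s in(-1,1)])-[int(u)-50,int(v)-40])*4).round().tolist())
P=[]
for n in("side","top"):
    c=load(n+"2.npz");u,v=proj(c,K)[0];k0=load(n+"0.npz")
    for d in(k0,c): P.append(crop(d,int(u)-20,int(v)-15,40,30,10))
cv2.imwrite("pics/zoom.png",np.vstack([np.hstack(P[:2]),np.hstack(P[2:])]))
E
```

```text
side 0.012 [[90.0, 104.0], [167.0, 148.0]]
side 0.025 [[97.0, 108.0], [174.0, 152.0]]
top 0.012 [[228.0, 240.0], [288.0, 196.0]]
top 0.025 [[221.0, 235.0], [280.0, 191.0]]
```

View pics/zoom.png

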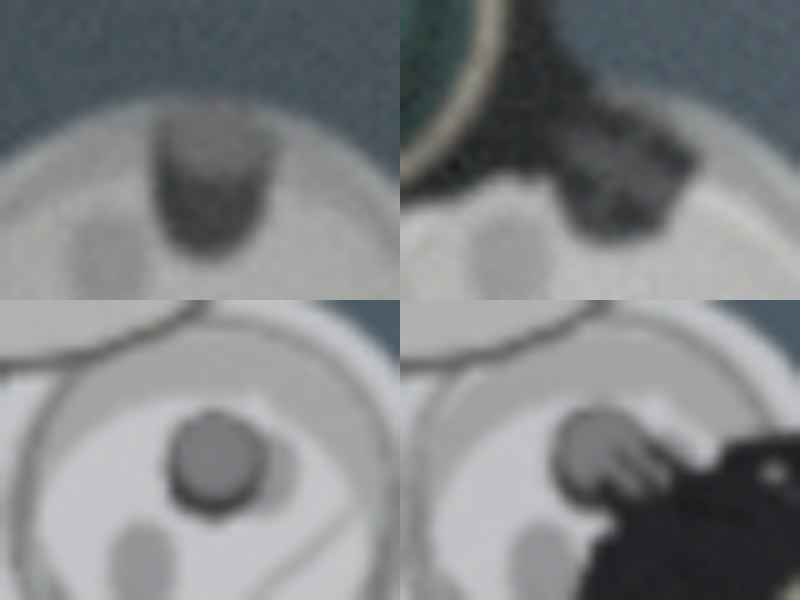

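```bash
python3 - <<'E'
from h import *
p=np.array([.458,-.0621,.2775]);m=np.array([[0.636,.581,.508],[.447,-.814,.371],[.629,-.009,-.777]])
P=[]
for n in("side","top"):
    c=load(n+"1.npz");T=proj(c,[p+.025*m[:,2]])[0].astype(int);x,y=T-[20,20];print(n,x,y)
    im=crop(c,x,y,40,40,10)
    for f,col in((.0,(0,0,255)),(.012,(0,255,0)),(.025,(255,0,0))):
        for s in(-1,1):
            q=((proj(c,[p+s*.03*m[:,1]+f*m[:,2]])[0]-[x,y]+.5)*10).astype(int);cv2.circle(im,tuple(int(i) for i in q),3,col,-1)
    P.append(im)
cv2.imwrite("pics/tips.png",np.hstack(P))
E
```

```text
side 281 191
top 289 183
```

View pics/tips.png

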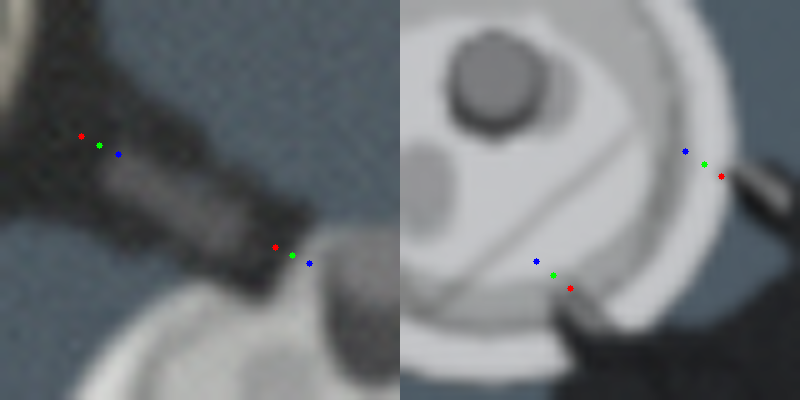

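Pictures: the actual fingertips at (648,230) in the top panel lie about 20 mm shorter along the tool than I assumed. So the pads only caught the front of the knob and slipped off it. I'll retract, reopen and re-measure the knob.

servo_tool --pt "0 0 -0.1 0 0 0" --pt "0 0 -0.25 0 0 0" --pt "0 0 -0.4 0 0 0" --pt "0 0 -0.4 0 0 0"

```text
time_s: 5.5
eef_pos: [0.4875, -0.0507, 0.2435]
eef_rot: [-0.101, 0.896, 0.282, 0.329]
force: [-0.7, -0.1, 0.1]
width: 0.0006
finger_force: 0.0
```

servo_tool --pt "0 0 0 0 0 0" --pt "0 0 0 0 0 0" --pt "0 0 0 0 0 0" --pt "0 0 0 0 0 0" --hand 0.7

```text
time_s: 5.9
eef_pos: [0.4879, -0.0488, 0.2389]
eef_rot: [-0.103, 0.896, 0.283, 0.327]
force: [-0.7, -0.4, 0.1]
width: 0.058
finger_force: 0.0
```

```bash
python3 - <<'E'
from h import *
from station import vision
o,p,r=cur();m=r.as_matrix();K=np.array([.5335,-.0187,.173]);print(p,m.round(3).tolist(),np.round(o["force"],1))
P=[]
for n in("side","top"):
    c=vision.read_camera(n);np.savez(n+"3.npz",**c)
    T=proj(c,[K])[0].astype(int);x,y=T-[25,20]
    im=crop(c,x,y,40,40,10)
    for f,col in((.0,(0,0,255)),(.025,(255,0,0))):
        for s in(-1,1):
            q=((proj(c,[p+s*.03*m[:,1]+f*m[:,2]])[0]-[x,y]+.5)*10).astype(int);cv2.circle(im,tuple(int(i) for i in q),3,col,-1)
    P.append(im)
    # knob mask: compare frame 0 and 3
    for k in("0","3"):
        d=load(n+k+".npz");g=d["color"].max(2)[T[1]-12:T[1]+14,T[0]-10:T[0]+12];mm=(g<135).astype(np.uint8)
        nb,l,st,ce=cv2.connectedComponentsWithStats(mm);i=1+np.argmax(st[1:,4]);print(n,k,ce[i]+[T[0]-10,T[1]-12],st[i]+[T[0]-10,T[1]-12,0,0,0])
    print(n,x,y)
cv2.imwrite("pics/tips2.png",np.hstack(P))
E
```

```text
[ 0.48788599 -0.04877531  0.23892042] [[0.627, 0.574, 0.527], [0.439, -0.819, 0.37], [0.644, -0.0, -0.765]] [-0.7 -0.4  0.1]
side 0 [318.63270777 215.96246649] [308 207  22  23 373]
side 3 [317.4801061  215.77984085] [308 207  22  22 377]
side 293 199
top 0 [298.34090909 191.19318182] [294 186  10  11  88]
top 3 [296.90804598 190.63218391] [292 186  11  10  87]
top 272 170
```

View pics/tips2.png

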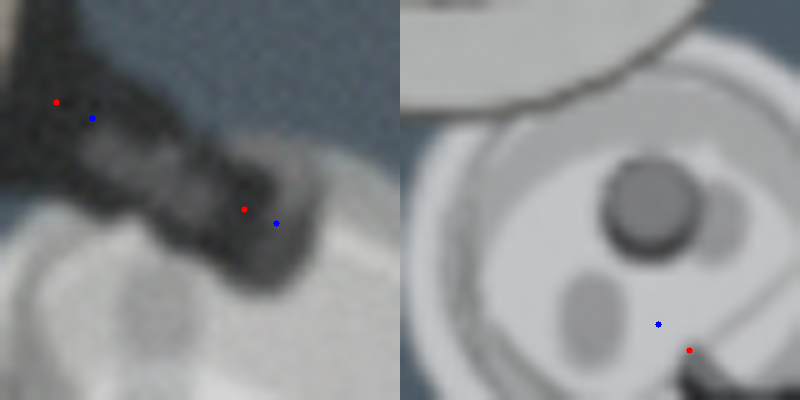

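Fingertip again matches the red f=0 mark (top panel (689,350)). The knob is now at top px (296.9,190.6), shifted about 5 mm.

```bash
python3 - <<'E'
from h import *
t=load("top3.npz");d=onz(t,(296.91,190.63),.18)-onz(t,(298.34,191.19),.18);print(d)
K=np.array([.5335,-.0187,.176])+d*[1,1,0];R=tool(np.radians(35),np.radians(40));print(K)
for a in(-.03,.018): print(a,rel(K+a*R[:,2],R))
E
```

```text
[0.00207852 0.00480582 0.        ]
[ 0.53557852 -0.01389418  0.176     ]
-0.03 [0.0232, -0.0063, 0.252, -0.0001, -0.0006, 0.0001]
0.018 [0.0229, -0.0062, 0.492, -0.0001, -0.0006, 0.0001]
```

servo_tool --pt "0.023 -0.006 0.1 0 0 0" --pt "0.023 -0.006 0.2 0 0 0" --pt "0.023 -0.006 0.3 0 0 0" --pt "0.023 -0.006 0.4 0 0 0" --pt "0.023 -0.006 0.46 0 0 0" --pt "0.023 -0.006 0.49 0 0 0" --pt "0.023 -0.006 0.49 0 0 0"

```text
time_s: 6.7
eef_pos: [0.5418, -0.0097, 0.1672]
eef_rot: [-0.103, 0.896, 0.283, 0.327]
force: [0.1, -0.1, 0.3]
width: 0.0601
finger_force: 0.0
```

servo_tool --pt "0 0 0 0 0 0" --pt "0 0 0 0 0 0" --pt "0 0 0 0 0 0" --pt "0 0 0 0 0 0" --hand 0.0

```text
time_s: 7.1
eef_pos: [0.542, -0.0104, 0.1689]
eef_rot: [-0.102, 0.896, 0.282, 0.328]
force: [-5.3, -2.9, 7.1]
width: 0.0309
finger_force: 59.2
```

```bash
python3 - <<'E'
from h import *
o,p,r=cur();m=r.as_matrix();print(p+.006*m[:,2],np.round(o["qpos"],2),o["force"],o["width"],o["finger_force"])
print("up60",r.inv().apply([0,0,.06])/.2)
E
```

```text
[ 0.54516086 -0.00821686  0.16429267] [-0.37 -0.46  2.15  0.64  1.11  0.4 ] [-5.33211097 -2.94827128  7.07924985] 0.03090253190178411 59.17926901951432
up60 [ 0.19343595  0.00065159 -0.22930789]
```

Gripped, but 31 mm on a 34 mm knob suggests an off-centre hold. Regripping 7 mm deeper.

servo_tool --pt "0 0 0 0 0 0" --pt "0 0 0 0 0 0" --pt "0 0 0.0 0 0 0" --pt "0 0 0.02 0 0 0" --pt "0 0 0.035 0 0 0" --pt "0 0 0.035 0 0 0" --hand 0.65

```text
time_s: 7.7
eef_pos: [0.5454, -0.0071, 0.1615]
eef_rot: [-0.103, 0.896, 0.283, 0.327]
force: [0.1, -0.5, 0.5]
width: 0.0555
finger_force: 0.0
```

servo_tool --pt "0 0 0 0 0 0" --pt "0 0 0 0 0 0" --pt "0 0 0 0 0 0" --pt "0 0 0 0 0 0" --pt "0 0 0 0 0 0" --hand 0.0

```text
time_s: 8.2
eef_pos: [0.5456, -0.0074, 0.1625]
eef_rot: [-0.103, 0.896, 0.283, 0.327]
force: [-0.1, -0.1, 2.7]
width: 0.0314
finger_force: 59.7
```

servo_tool --pt "0 0 0 0 0 0" --pt "0 0 0 0 0 0"

```text
time_s: 8.4
eef_pos: [0.5456, -0.0074, 0.1625]
eef_rot: [-0.103, 0.896, 0.283, 0.327]
force: [-1.6, -1.0, 2.4]
width: 0.0314
finger_force: 59.8
```

Stable now. Lifting straight up 60 mm.

servo_tool --pt "0.01 0 -0.012 0 0 0" --pt "0.03 0 -0.036 0 0 0" --pt "0.055 0 -0.065 0 0 0" --pt "0.085 0 -0.1 0 0 0" --pt "0.115 0 -0.136 0 0 0" --pt "0.145 0 -0.171 0 0 0" --pt "0.175 0 -0.207 0 0 0" --pt "0.193 0 -0.229 0 0 0"

```text
time_s: 9.2
eef_pos: [0.5456, -0.0074, 0.2234]
eef_rot: [-0.102, 0.896, 0.283, 0.327]
force: [0.6, -0.3, -4.0]
width: 0.0319
finger_force: 59.8
```

```bash
python3 - <<'E'
from h import *
from station import vision
o,p,r=cur();print(p,np.round(o["qpos"],2),np.round(o["force"],1),o["width"],o["finger_force"])
P=[]
for n in("side","top"):
    c=vision.read_camera(n);np.savez(n+"4.npz",**c)
    u,v=proj(c,p)[0].astype(int);P.append(crop(c,u-50,v-40,100,100,4))
cv2.imwrite("pics/lift.png",np.hstack(P))
# carry target: knob now at? relative to TCP: knob axis moved with hand
K0=np.array([.5356,-.0139]);tgt=np.array([.42,-.215])
dw=np.r_[tgt-K0,0];print("carry world",dw,"tool",r.inv().apply(dw)/.2,"down1cm",r.inv().apply([0,0,-.01])/.2)
E
```

```text
[ 0.54563646 -0.00738606  0.22344546] [-0.36 -0.48  2.07  0.61  1.18  0.47] [ 0.6 -0.3 -4. ] 0.03186457525316075 59.769383179955184
carry world [-0.1156 -0.2011  0.    ] tool [-0.80342715  0.49232525 -0.67619148] down1cm [-3.22213075e-02 -7.00065995e-05  3.82332635e-02]
```

View pics/lift.png

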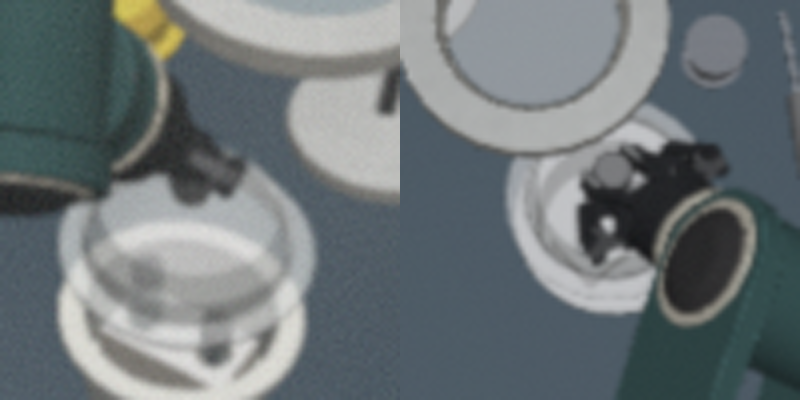

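The lid is up and level, weighing about 4 N, clear of the jar (side panel: lid rim above flange at (185,250)). Carrying it to the clear mat.

servo_tool --pt "-0.02 0.012 -0.017 0 0 0" --pt "-0.07 0.043 -0.059 0 0 0" --pt "-0.14 0.086 -0.118 0 0 0" --pt "-0.23 0.141 -0.194 0 0 0" --pt "-0.32 0.196 -0.269 0 0 0" --pt "-0.41 0.251 -0.345 0 0 0" --pt "-0.5 0.306 -0.421 0 0 0" --pt "-0.58 0.355 -0.488 0 0 0"

```text
time_s: 10.1
eef_pos: [0.461, -0.1536, 0.2217]
eef_rot: [-0.103, 0.896, 0.282, 0.327]
force: [-0.1, 0.0, -5.1]
width: 0.0317
finger_force: 60.0
```

servo_tool --pt "-0.07 0.043 -0.059 0 0 0" --pt "-0.13 0.08 -0.11 0 0 0" --pt "-0.18 0.11 -0.152 0 0 0" --pt "-0.21 0.129 -0.178 0 0 0" --pt "-0.223 0.137 -0.188 0 0 0" --pt "-0.223 0.137 -0.188 0 0 0"

```text
time_s: 10.7
eef_pos: [0.4298, -0.2085, 0.222]
eef_rot: [-0.103, 0.896, 0.282, 0.327]
force: [-0.4, -0.2, -4.0]
width: 0.0317
finger_force: 60.0
```

```bash
python3 - <<'E'
from h import *
o,p,r=cur();print(p,r.as_matrix().round(3).tolist(),np.round(o["qpos"],2),np.round(o["force"],1),o["width"],o["finger_force"])
print(r.inv().apply([0,0,-.01])/.2)
E
```

```text
[ 0.42984526 -0.20849885  0.22200739] [[0.627, 0.573, 0.528], [0.439, -0.82, 0.369], [0.644, 0.0, -0.765]] [-0.92 -0.45  2.05  0.7   1.52  0.01] [-0.4 -0.2 -4. ] 0.031734587844549 60.00537560787052
[-3.21996531e-02 -1.53967434e-05  3.82515634e-02]
```

servo_tool --pt "-0.03 0 0.036 0 0 0" --pt "-0.1 0 0.119 0 0 0" --pt "-0.18 0 0.214 0 0 0" --pt "-0.26 0 0.309 0 0 0" --pt "-0.34 0 0.404 0 0 0" --pt "-0.39 0 0.463 0 0 0" --pt "-0.419 0 0.497 0 0 0" --pt "-0.419 0 0.497 0 0 0"

```text
time_s: 11.5
eef_pos: [0.4296, -0.2079, 0.0909]
eef_rot: [-0.104, 0.896, 0.282, 0.327]
force: [0.5, -0.3, -3.7]
width: 0.0316
finger_force: 60.0
```

servo_tool --pt "-0.006 0 0.008 0 0 0" --pt "-0.013 0 0.0153 0 0 0" --pt "-0.019 0 0.023 0 0 0" --pt "-0.026 0 0.031 0 0 0" --pt "-0.032 0 0.038 0 0 0" --pt "-0.032 0 0.038 0 0 0"

```text
time_s: 12.1
eef_pos: [0.4298, -0.2084, 0.0821]
eef_rot: [-0.103, 0.896, 0.282, 0.327]
force: [0.2, 0.2, -3.8]
width: 0.0319
finger_force: 60.0
```

Now 1 mm per row until the force changes.

servo_tool --pt "-0.0032 0 0.0038 0 0 0" --pt "-0.0064 0 0.0077 0 0 0" --pt "-0.0097 0 0.0115 0 0 0" --pt "-0.0129 0 0.0153 0 0 0" --pt "-0.0129 0 0.0153 0 0 0"

```text
time_s: 12.6
eef_pos: [0.4298, -0.2084, 0.0781]
eef_rot: [-0.103, 0.896, 0.283, 0.327]
force: [0.2, 0.6, -4.1]
width: 0.0319
finger_force: 60.0
```

servo_tool --pt "-0.0032 0 0.0038 0 0 0" --pt "-0.0064 0 0.0077 0 0 0" --pt "-0.0064 0 0.0077 0 0 0"

```text
time_s: 12.9
eef_pos: [0.4302, -0.2085, 0.0775]
eef_rot: [-0.103, 0.896, 0.283, 0.328]
force: [-7.5, 3.3, 10.2]
width: 0.0317
finger_force: 61.5
```

Contact felt (about 14 N on the mat). Holding, then letting go.

servo_tool --pt "0 0 0 0 0 0" --pt "0 0 0 0 0 0" --pt "0 0 0 0 0 0" --pt "0 0 0 0 0 0"

```text
time_s: 13.3
eef_pos: [0.4302, -0.2086, 0.0775]
eef_rot: [-0.103, 0.896, 0.283, 0.328]
force: [-8.6, 2.9, 9.0]
width: 0.0318
finger_force: 61.5
```

servo_tool --pt "0 0 0 0 0 0" --pt "0 0 0 0 0 0" --pt "0 0 0 0 0 0" --pt "0 0 0 0 0 0" --hand 0.7

```text
time_s: 13.7
eef_pos: [0.4299, -0.2085, 0.0763]
eef_rot: [-0.103, 0.896, 0.282, 0.327]
force: [0.9, 0.5, 0.2]
width: 0.0596
finger_force: 0.0
```

servo_tool --pt "0 0 -0.1 0 0 0" --pt "0 0 -0.25 0 0 0" --pt "0 0 -0.4 0 0 0" --pt "0 0 -0.6 0 0 0" --pt "0 0 -0.8 0 0 0" --pt "0 0 -0.8 0 0 0"

```text
time_s: 14.3
eef_pos: [0.3446, -0.2699, 0.2026]
eef_rot: [-0.1, 0.896, 0.282, 0.327]
force: [0.9, -0.1, 0.2]
width: 0.06
finger_force: 0.0
```

```bash
python3 - <<'E'
from h import *
from station import vision
o,p,r=cur();print(p,np.round(o["qpos"],2),np.round(o["force"],1))
P=[]
for n in("side","top"):
    c=vision.read_camera(n);np.savez(n+"5.npz",**c)
    u,v=proj(c,[.5335,-.0187,.09])[0].astype(int)-[25,25];P.append(crop(c,u,v,50,50,8));print(n,u,v)
cs=np.load("side5.npz")["color"]
u,v=proj(load("side5.npz"),[.42,-.215,.05])[0].astype(int)-[40,25]; b=crop(load("side5.npz"),u,v,80,40,5)
u,v=proj(load("top5.npz"),[.42,-.215,.05])[0].astype(int)-[40,20]; b=np.hstack([b,crop(load("top5.npz"),u,v,80,40,5)])
cv2.imwrite("pics/jar.png",np.vstack([np.hstack(P),b]))
E
```

```text
[ 0.34455369 -0.26985799  0.20259739] [-1.17 -0.43  2.07  0.68  1.65 -0.21] [ 0.9 -0.1  0.2]
side 292 213
top 271 171
```

View pics/jar.png

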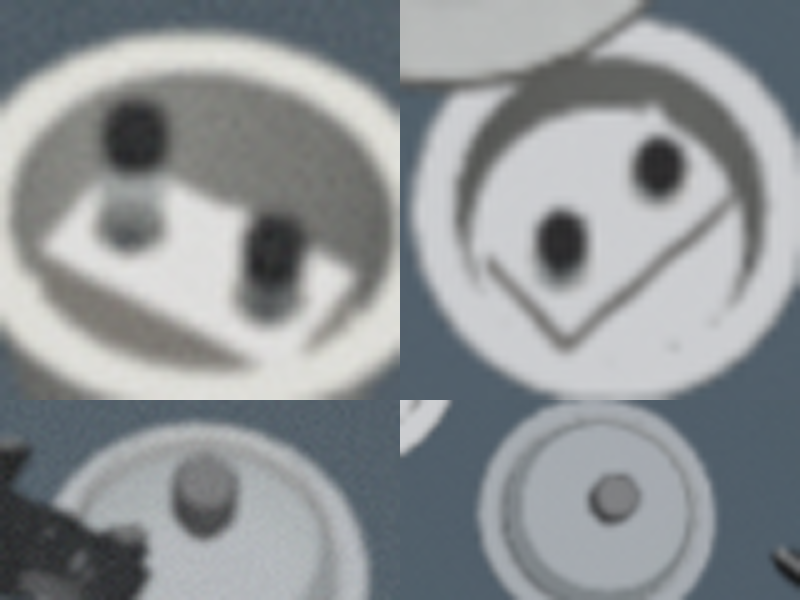

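Lid sits flat on the mat (top panel circle at (597,515)). In the open jar, the tall vial is the left one: cap at side panel (135,135) and top panel (562,240). The short vial is at (657,165) in the top panel. Measuring the caps by mask.

```bash
python3 - <<'E'
from h import *
s,t=load("side5.npz"),load("top5.npz");out={}
for n,c,box in(("s",s,(292,213,50,50)),("t",t,(271,171,50,50))):
    x,y,w,h=box;m=(c["color"][y:y+h,x:x+w].max(2)<95).astype(np.uint8)
    nb,l,st,ce=cv2.connectedComponentsWithStats(m)
    L=[(ce[i]+[x,y],st[i]+[x,y,0,0,0]) for i in range(1,nb) if st[i,4]>20];L.sort(key=lambda a:a[0][0])
    out[n]=L
    for a in L: print(n,a[0].round(2),a[1])
for i in(0,1):
    print("cap mid tri",tri(s,out["s"][i][0],t,out["t"][i][0]))
    zc=(.110,.085)[i]
    for n,c in(("s",s),("t",t)): print("  ",n,onz(c,out[n][i][0],zc).round(4))
d=np.radians(34.8);J=np.array([.5335,-.0187]);print("expected tall",J+.03*np.array([-np.sin(d),np.cos(d)]),"short",J-.03*np.array([-np.sin(d),np.cos(d)]))
# predicted cap silhouette centroid by projecting cap cylinder (text heights)
for nm,xy,zt in(("tall",J+.03*np.array([-np.sin(d),np.cos(d)]),.119),("short",J-.03*np.array([-np.sin(d),np.cos(d)]),.094)):
    a=np.linspace(0,2*np.pi,40);P=[[xy[0]+.012*np.cos(k),xy[1]+.012*np.sin(k),z] for k in a for z in(zt-.018,zt)]
    for n,c in(("s",s),("t",t)):
        hull=cv2.convexHull(proj(c,P).astype(np.float32));M=cv2.moments(hull);print(nm,n,M["m10"]/M["m00"],M["m01"]/M["m00"],M["m00"])
E
```

```text
s [308.48 229.64] [305 225   8  10  64]
s [325.73 244.58] [323 240   7  12  62]
t [285.36 184.8 ] [279 179  14  16  44]
t [290.91 201.  ] [288 198   6   7  32]
t [303.  191.5] [301 189   5   6  26]
cap mid tri (array([0.54846105, 0.02395437, 0.0905807 ]), np.float64(0.054288102764179384))
   s [0.5141 0.0044 0.11  ]
   t [0.5714 0.0224 0.11  ]
cap mid tri (array([ 0.55037057, -0.00093789,  0.02702753]), np.float64(0.04159822688160403))
   s [ 0.5519 -0.0435  0.085 ]
   t [0.5168 0.0036 0.085 ]
expected tall [0.51637859 0.00593448] short [ 0.55062141 -0.04333448]
tall s 309.0809959886645 229.08828725668133 73.56821267283522
tall t 290.338022613895 199.60306752117225 41.90516579244286
short s 325.30615418563616 244.63111539666986 74.65308019495569
short t 303.53023238128753 191.5959774135436 40.75044855242595
```

```bash
python3 - <<'E'
from h import *
s,t=load("side5.npz"),load("top5.npz")
print(tri(s,(308.48,229.64),t,(290.91,201.0)),onz(t,(290.91,201.0),.11),onz(s,(308.48,229.64),.11))
R=tool(np.radians(35),np.radians(40));V=np.array([.514,.0045,.11]);
g=V+[0,0,0]+(.013+.006)*R[:,2]; print("tcp goal",g-.006*R[:,2])
print("pre",rel(g-.1*R[:,2],R))
E
```

```text
(array([0.51251544, 0.00388385, 0.1105683 ]), np.float64(0.002595436260217461)) [0.51131926 0.00402295 0.11      ] [0.51403879 0.0044217  0.11      ]
tcp goal [0.52084503 0.00929294 0.10004142]
pre [0.841, -0.6343, 0.8518, 0.001, -0.0006, -0.0001]
```

servo_tool --pt "0.84 -0.634 0.85 0 0 0" --pt "0.84 -0.634 0.85 0 0 0" --pt "0.84 -0.634 0.85 0 0 0" --pt "0.84 -0.634 0.85 0 0 0" --pt "0.84 -0.634 0.85 0 0 0" --pt "0.84 -0.634 0.85 0 0 0" --pt "0.84 -0.634 0.85 0 0 0" --pt "0.84 -0.634 0.85 0 0 0" --hand 0.47

```text
time_s: 15.2
eef_pos: [0.4674, -0.0259, 0.1756]
eef_rot: [-0.104, 0.896, 0.284, 0.326]
force: [0.2, 0.6, 0.5]
width: 0.0403
finger_force: 0.0
```

```bash
python3 - <<'E'
from h import *
from station import vision
R=tool(np.radians(35),np.radians(40));V=np.array([.513,.0042,.11])
o,p,r=cur();print(p,o["width"],np.round(o["qpos"],2))
for d in(.1,.0): print(d,rel(V+(.019-d)*R[:,2],R))
E
```

```text
[ 0.46742196 -0.0258693   0.17561867] 0.04033609373334145 [-0.49 -0.65  2.25  0.65  1.25  0.35]
0.1 [-0.0018, 0.0075, -0.0083, -0.001, -0.0004, 0.0008]
0.0 [-0.0022, 0.0086, 0.4917, -0.001, -0.0004, 0.0008]
```

servo_tool --pt "-0.001 0.005 0.08 0 0 0" --pt "-0.002 0.006 0.18 0 0 0" --pt "-0.002 0.006 0.28 0 0 0" --pt "-0.002 0.006 0.37 0 0 0" --pt "-0.002 0.006 0.44 0 0 0" --pt "-0.002 0.006 0.48 0 0 0" --pt "-0.002 0.006 0.49 0 0 0" --pt "-0.002 0.006 0.49 0 0 0"

```text
time_s: 16.0
eef_pos: [0.5198, 0.0074, 0.1014]
eef_rot: [-0.103, 0.896, 0.282, 0.327]
force: [0.2, 0.1, 0.3]
width: 0.0402
finger_force: 0.0
```

servo_tool --pt "0 0 0 0 0 0" --pt "0 0 0 0 0 0" --pt "0 0 0 0 0 0" --pt "0 0 0 0 0 0" --hand 0.0

```text
time_s: 16.4
eef_pos: [0.5202, 0.0076, 0.1023]
eef_rot: [-0.102, 0.896, 0.282, 0.328]
force: [0.1, -0.5, 4.6]
width: 0.0218
finger_force: 59.1
```

```bash
python3 - <<'E'
from h import *
o,p,r=cur();print(p,o["width"],np.round(o["qpos"],2),o["finger_force"],np.round(o["force"],1))
print("up70",r.inv().apply([0,0,.07])/.2)
E
```

```text
[0.52021919 0.00762417 0.10232246] 0.021753847517181544 [-0.34 -0.48  2.27  0.67  1.01  0.35] 59.105274081230164 [ 0.1 -0.5  4.6]
up70 [ 0.22565555  0.00060385 -0.26754291]
```

servo_tool --pt "0.015 0 -0.018 0 0 0" --pt "0.045 0 -0.053 0 0 0" --pt "0.08 0 -0.095 0 0 0" --pt "0.12 0 -0.142 0 0 0" --pt "0.16 0 -0.19 0 0 0" --pt "0.2 0 -0.237 0 0 0" --pt "0.226 0 -0.2675 0 0 0" --pt "0.226 0 -0.2675 0 0 0"

```text
time_s: 17.2
eef_pos: [0.5204, 0.0078, 0.1731]
eef_rot: [-0.102, 0.896, 0.283, 0.328]
force: [-0.5, -0.1, -0.5]
width: 0.0214
finger_force: 58.8
```

```bash
python3 - <<'E'
from h import *
from station import vision
o,p,r=cur();m=r.as_matrix();print(p,o["width"],o["finger_force"],np.round(o["force"],1))
out={}
for n in("side","top"):
    c=vision.read_camera(n);np.savez(n+"6.npz",**c)
    # predicted cap centre (axis 13mm behind TCP), and short vial cap location check
    A=p-.013*m[:,2];print(n,"axis px",proj(c,A)[0])
    x,y=(proj(c,[.551,-.0433,.085])[0]-[8,8]).astype(int);mm=(c["color"][y:y+17,x:x+17].max(2)<95);v,u=np.nonzero(mm);print(n,"short",u.mean()+x,v.mean()+y,mm.sum())
h=np.array([.5357,-.3283]);ax=np.array([.513,.0042]);dw=np.r_[h-ax,.03];print("carry",dw,r.inv().apply(dw)/.2,"back",r.inv().apply([-.08,-.06,.03])/.2)
E
```

```text
[0.52035268 0.00784742 0.17309738] 0.021359692586972977 58.759764432907104 [-0.5 -0.1 -0.5]
side axis px [309.5467305  212.81318966]
side short 325.9154929577465 244.43661971830986 71
top axis px [291.43130308 195.77846294]
top short 304.63313609467457 193.31952662721892 169
carry [ 0.0227 -0.3325  0.03  ] [-0.56270589  1.42743846 -0.66713567] back [-0.28523943  0.01673646 -0.43687339]
```

servo_tool --pt "-0.05 0.003 -0.077 0 0 0" --pt "-0.12 0.007 -0.184 0 0 0" --pt "-0.2 0.012 -0.307 0 0 0" --pt "-0.285 0.017 -0.437 0 0 0" --pt "-0.285 0.017 -0.437 0 0 0"

```text
time_s: 17.8
eef_pos: [0.4389, -0.0539, 0.2022]
eef_rot: [-0.102, 0.896, 0.281, 0.327]
force: [0.7, 0.1, -0.4]
width: 0.0215
finger_force: 58.8
```

servo_tool --pt "-0.02 0.1 -0.016 0 0 0" --pt "-0.05 0.26 -0.042 0 0 0" --pt "-0.09 0.46 -0.075 0 0 0" --pt "-0.125 0.63 -0.103 0 0 0" --pt "-0.139 0.705 -0.115 0 0 0" --pt "-0.139 0.705 -0.115 0 0 0"

```text
time_s: 18.4
eef_pos: [0.492, -0.1894, 0.1998]
eef_rot: [-0.104, 0.896, 0.281, 0.326]
force: [-0.3, 0.5, 0.2]
width: 0.0216
finger_force: 58.9
```

servo_tool --pt "-0.02 0.1 -0.016 0 0 0" --pt "-0.05 0.26 -0.042 0 0 0" --pt "-0.09 0.46 -0.075 0 0 0" --pt "-0.125 0.63 -0.103 0 0 0" --pt "-0.139 0.705 -0.115 0 0 0" --pt "-0.139 0.705 -0.115 0 0 0"

```text
time_s: 19.0
eef_pos: [0.5432, -0.3246, 0.2002]
eef_rot: [-0.103, 0.896, 0.282, 0.327]
force: [-0.2, 1.2, -0.6]
width: 0.0219
finger_force: 59.0
```

```bash
python3 - <<'E'
from h import *
from station import vision
s,t=load("side5.npz"),load("top5.npz")
def hullc(c,xy,z0,z1):
    a=np.linspace(0,2*np.pi,40);P=[[xy[0]+.012*np.cos(k),xy[1]+.012*np.sin(k),z] for k in a for z in(z0,z1)]
    M=cv2.moments(cv2.convexHull(proj(c,P).astype(np.float32)));return np.array([M["m10"]/M["m00"],M["m01"]/M["m00"]])
def cen(c,q,th):
    x,y=(np.array(q)-9).round().astype(int);g=c["color"][y:y+19,x:x+19].max(2);nb,l,st,ce=cv2.connectedComponentsWithStats((g<th).astype(np.uint8))
    i=1+np.argmin([np.hypot(*(ce[k]+[x,y]-q))+(st[k,4]<15)*99 for k in range(1,nb)]);return ce[i]+[x,y]
from scipy.optimize import least_squares
d=np.radians(84.2);h0=np.array([.5299,-.384])-.056*np.array([np.cos(d),np.sin(d)])
for nm,xy,zt in(("rackvial",h0,.072),("tall",(.514,.0045),.119),("short",(.5506,-.0433),.094)):
  for th in(75,95):
    o=[cen(c,hullc(c,xy,zt-.018,zt),th) for c in(s,t)]
    f=lambda b:np.concatenate([hullc(c,b,zt-.018,zt)-k for c,k in zip((s,t),o)])
    q=least_squares(f,xy,diff_step=1e-3);print(nm,th,q.x.round(4),"nominal",np.round(xy,4),q.fun.round(2))
o,p,r=cur();m=r.as_matrix();print("tcp",p,o["width"],np.round(o["force"],1),m.round(3).tolist())
for n in("side","top"): np.savez(n+"7.npz",**vision.read_camera(n))
# holes by dark blobs inside rack top: frame 5
for nm,k in(("h1",0),("h2",.056)):
    H=np.r_[np.array([.5299,-.384])+k*np.array([np.cos(d),np.sin(d)]),.047];print(nm,H)
    for n,c in(("s",load("side0.npz")),("t",load("top0.npz"))):
        u,v=proj(c,H)[0];x,y=int(u)-7,int(v)-7;g=cv2.resize(c["color"][y:y+15,x:x+15].min(2),None,fx=1,fy=1).astype(int)
        print(n,round(u-x,2),round(v-y,2));
        if nm=="h2":print(g)
E
```

```text
rackvial 75 [ 0.5235 -0.4408] nominal [ 0.5242 -0.4397] [-0.09 -0.34  0.59 -0.03]
rackvial 95 [ 0.5233 -0.4405] nominal [ 0.5242 -0.4397] [-0.21 -0.29  0.59 -0.22]
tall 75 [0.5129 0.0044] nominal [0.514  0.0045] [-0.26  0.13 -0.02 -0.35]
tall 95 [0.5129 0.0041] nominal [0.514  0.0045] [-0.34  0.16 -0.02 -0.45]
short 75 [ 0.5521 -0.0417] nominal [ 0.5506 -0.0433] [-0.23  0.03  0.07 -0.29]
short 95 [ 0.5516 -0.0425] nominal [ 0.5506 -0.0433] [-0.19 -0.24  0.3  -0.17]
tcp [ 0.54317009 -0.32464171  0.20019166] 0.02185039185726155 [-0.2  1.2 -0.6] [[0.627, 0.573, 0.527], [0.438, -0.819, 0.37], [0.644, -0.001, -0.765]]
h1 [ 0.5299 -0.384   0.047 ]
s 7.77 7.95
t 7.8 7.35
h2 [ 0.53555915 -0.32828668  0.047     ]
s 7.11 7.79
[[181 184 187 192 192 189 188 190 190 192 194 188 189 187 177]
 [191 190 192 193 189 189 190 189 189 191 190 190 190 188 182]
 [190 193 192 191 185 185 184 182 185 185 187 189 191 191 186]
 [190 192 188 186 175 170 160 162 160 165 174 185 185 192 190]
 [192 192 184 170 151 139 131 125 127 131 151 163 181 183 190]
 [191 188 171 147 128 112 107 105 106 114 120 138 163 182 1
[... 828 characters left out ...]
5 195]
 [135 185 195 194 184 166 134 129 142 166 188 195 195 195 195]
 [141 185 194 191 163 130 119 104  99 118 166 190 195 195 194]
 [155 188 194 187 173 171 168 140 110  95 131 180 193 195 195]
 [155 188 193 188 190 193 192 186 153  96 106 174 192 195 195]
 [155 188 194 187 190 194 194 194 185 107 108 175 193 195 195]
 [155 189 195 193 186 192 194 194 187 124 132 184 194 194 195]
 [156 189 194 193 188 189 191 192 188 146 166 192 194 195 195]
 [161 190 194 194 194 191 188 188 189 184 191 195 195 195 194]
 [168 190 193 193 193 192 192 193 193 193 193 194 194 195 195]
 [142 168 173 173 175 175 175 179 180 182 185 187 186 188 192]
 [ 95 101 102 104 114 117 120 133 134 137 151 153 153 157 171]]
```

servo_tool --pt "-0.03 -0.004 0.035 0 0 0" --pt "-0.09 -0.004 0.107 0 0 0" --pt "-0.15 -0.004 0.178 0 0 0" --pt "-0.21 -0.004 0.249 0 0 0" --pt "-0.25 -0.004 0.297 0 0 0" --pt "-0.275 -0.004 0.323 0 0 0" --pt "-0.275 -0.004 0.323 0 0 0"

```text
time_s: 19.8
eef_pos: [0.5416, -0.3239, 0.1151]
eef_rot: [-0.103, 0.896, 0.282, 0.327]
force: [0.2, 0.0, -0.3]
width: 0.0218
finger_force: 59.0
```

servo_tool --pt "-0.0064 0 0.0077 0 0 0" --pt "-0.0129 0 0.0153 0 0 0" --pt "-0.0193 0 0.023 0 0 0" --pt "-0.0193 0 0.023 0 0 0"

```text
time_s: 20.2
eef_pos: [0.5419, -0.3242, 0.1104]
eef_rot: [-0.103, 0.896, 0.283, 0.327]
force: [-0.1, -0.2, -1.3]
width: 0.0212
finger_force: 59.0
```

servo_tool --pt "-0.0064 0 0.0077 0 0 0" --pt "-0.0129 0 0.0153 0 0 0" --pt "-0.0129 0 0.0153 0 0 0"

```text
time_s: 20.5
eef_pos: [0.5418, -0.3242, 0.1061]
eef_rot: [-0.103, 0.896, 0.282, 0.327]
force: [0.0, -0.3, -0.9]
width: 0.0217
finger_force: 58.8
```

servo_tool --pt "-0.0064 0 0.0077 0 0 0" --pt "-0.0129 0 0.0153 0 0 0" --pt "-0.0129 0 0.0153 0 0 0"

```text
time_s: 20.8
eef_pos: [0.5418, -0.3242, 0.1021]
eef_rot: [-0.103, 0.896, 0.282, 0.327]
force: [0.2, -0.5, -0.5]
width: 0.0218
finger_force: 58.8
```

No force with the foot 8 mm below the mouth, so it is in the hole. Lowering on.

servo_tool --pt "-0.01 0 0.0115 0 0 0" --pt "-0.019 0 0.023 0 0 0" --pt "-0.029 0 0.0344 0 0 0" --pt "-0.0386 0 0.0459 0 0 0" --pt "-0.048 0 0.0574 0 0 0" --pt "-0.058 0 0.0688 0 0 0" --pt "-0.058 0 0.0688 0 0 0"

```text
time_s: 21.5
eef_pos: [0.5417, -0.3242, 0.0839]
eef_rot: [-0.103, 0.896, 0.282, 0.327]
force: [0.6, -1.2, -1.1]
width: 0.0216
finger_force: 58.8
```

servo_tool --pt "-0.0032 0 0.0038 0 0 0" --pt "-0.0064 0 0.0077 0 0 0" --pt "-0.0064 0 0.0077 0 0 0"

```text
time_s: 21.8
eef_pos: [0.5419, -0.3242, 0.0824]
eef_rot: [-0.103, 0.896, 0.283, 0.327]
force: [0.0, -1.1, -0.7]
width: 0.0214
finger_force: 58.8
```

servo_tool --pt "-0.0032 0 0.0038 0 0 0" --pt "-0.0064 0 0.0077 0 0 0" --pt "-0.0064 0 0.0077 0 0 0"

```text
time_s: 22.1
eef_pos: [0.5419, -0.3242, 0.0804]
eef_rot: [-0.103, 0.896, 0.283, 0.327]
force: [-1.3, -0.8, -0.3]
width: 0.0215
finger_force: 59.0
```

servo_tool --pt "-0.0032 0 0.0038 0 0 0" --pt "-0.0032 0 0.0038 0 0 0"

```text
time_s: 22.3
eef_pos: [0.5422, -0.3243, 0.0803]
eef_rot: [-0.103, 0.896, 0.283, 0.328]
force: [-1.5, -0.8, 6.9]
width: 0.0215
finger_force: 59.5
```

Floor felt at the expected height. Releasing and backing off.

servo_tool --pt "0 0 0 0 0 0" --pt "0 0 0 0 0 0" --pt "0 0 0 0 0 0" --pt "0 0 0 0 0 0" --hand 0.6

```text
time_s: 22.7
eef_pos: [0.5418, -0.3241, 0.0792]
eef_rot: [-0.103, 0.896, 0.283, 0.327]
force: [0.3, -1.0, 0.5]
width: 0.0511
finger_force: 0.0
```

servo_tool --pt "0 0 -0.05 0 0 0" --pt "0 0 -0.15 0 0 0" --pt "0 0 -0.3 0 0 0" --pt "0 0 -0.5 0 0 0" --pt "0 0 -0.7 0 0 0" --pt "0 0 -0.9 0 0 0" --pt "0 0 -0.9 0 0 0"

```text
time_s: 23.4
eef_pos: [0.4454, -0.3933, 0.2223]
eef_rot: [-0.099, 0.896, 0.283, 0.328]
force: [0.4, 0.5, 0.1]
width: 0.051
finger_force: 0.0
```

```bash
python3 - <<'E'
from h import *
from station import vision
o,p,r=cur();print(p,np.round(o["force"],1))
def hullc(c,xy,z0,z1):
    a=np.linspace(0,2*np.pi,40);P=[[xy[0]+.012*np.cos(k),xy[1]+.012*np.sin(k),z] for k in a for z in(z0,z1)]
    M=cv2.moments(cv2.convexHull(proj(c,P).astype(np.float32)));return np.array([M["m10"]/M["m00"],M["m01"]/M["m00"]]),M["m00"]
for n in("side","top"):
    c=vision.read_camera(n);np.savez(n+"8.npz",**c)
    for nm,xy,zt in(("placed",(.5357,-.3285),.097),("rackvial",(.5235,-.4405),.072),("short",(.552,-.042),.094)):
        q,A=hullc(c,xy,zt-.018,zt);x,y=(q-7).round().astype(int);g=c["color"][y:y+15,x:x+15].max(2)
        nb,l,st,ce=cv2.connectedComponentsWithStats((g<95).astype(np.uint8));print(n,nm,"pred",q.round(1),round(A),"obs",[((ce[i]+[x,y]).round(1).tolist(),int(st[i,4])) for i in range(1,nb) if st[i,4]>8])
E
```

```text
[ 0.44538992 -0.39326838  0.22230824] [0.4 0.5 0.1]
side placed pred [359.6 333.5] 106 obs [([359.7, 332.6], 99)]
side rackvial pred [371.9 382.5] 116 obs [([372.1, 382.8], 92)]
side short pred [325.6 244.2] 75 obs [([325.7, 244.6], 62)]
top placed pred [381.7 193.6] 43 obs [([380.8, 194.2], 42)]
top rackvial pred [410.  197.7] 43 obs [([409.3, 197.9], 38)]
top short pred [303.2 191.2] 41 obs [([303.0, 191.5], 26)]
```

The cap sits within about 1 px of the fully-home prediction, the short vials have not moved, and the robot is clear. Handing in.

```bash
python3 -c "
from station import env
print(env.finish_job())"
```

```text
the job is handed in; nothing more can be done
None
```

The job is handed in, but no verdict came back: the lid lies rim down on the clear mat, the tall vial stands in rack hole 2, and by the camera check neither short vial has moved; the first grasp at the knob slipped and slid the lid about 5 mm on the flange before the second one held.

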